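# Change the sample tile in the glue-up jig and tray the cured one

### The arm

A 6-joint arm with a two-finger parallel gripper is mounted at the origin on a cart in front of the work surface, level with it; the furniture and walls round the work are solid. World frame = base frame: x ahead of the robot, y to its left, z up, the work surface at z = 0. Lengths are in mm, angles in rad, forces in N, time in s.
With the tool pointing down it reaches from about 400 to 825 mm from the base axis. Payload 7 kg.
Tool frame: the origin (TCP) lies at the very end of the fingers, on their centre line; the grasp point (between the pads) lies 19 mm behind it; z points along the fingers, y is the line along which they close (so a half turn about z gives the same grasp; the last joint's range is limited). The gripper opens to 88 mm and grips with 3 to 60 N. Pads are 19 mm wide; open, the fingers measure 130 mm over their backs; the gripper's body (78 mm by 193 mm) begins 47 mm behind the grasp point.
Start: joints at [1.394, 0.359, 0.012, 0, -1.224, -0.288], TCP at [302.569, 603.363, 226.561] pointing down, gripper open.
Joint ranges: [-3.07, 3.07], [-1.43, 2.12], [-1.02, 1.25], [-3.03, 1.67], [-3.05, -0], [-3.03, 3.03]. Speed limits (rad/s): [2.39, 2.39, 3.01, 3.14, 3.14, 3.14].

### API

Orientations are given as a unit quaternion [x, y, z, w].
In Python, from plant import bot gives the robot as it stands. Calls block until the motion is done:
- bot.move_ptp(position, orientation): joint-space move of the TCP to a pose.
- bot.line_to(position, velocity=150, ori=None): straight line of the TCP; ori=None keeps the orientation; velocity is the mean speed in mm/s.
- bot.move_joints(angles): joint-space move.
- bot.move_gripper(opening, force=None): finger opening in mm; force is the grip in N (None keeps the last); returns when the fingers have stopped.
- bot.pause(seconds).
- bot.solve_ik(position, orientation): joint angles nearest the present ones, or None.
- bot.read_state(): the state.
- bot.camera(name): name is "side" or "top"; returns the picture (480x640x3 uint8, red, green, blue); there is no depth.
- bot.get_calibration(name): a dict with "fx", "fy", "cx", "cy" (pixels), "distortion" ([k1, k2, p1, p2, k3] as OpenCV has them; the pictures are not rectified), "view" (4x4, takes a point from world to camera coordinates). Camera axes: x right, y up, looking along -z (the intrinsics and any distortion apply to the point x, -y, -z); pixel columns grow to the right and rows downward; lengths in mm; the calibration is good to about 2 mm. A picture is of the moment at which its call begins. get_calibration takes no time and is no camera call.
A pose or a line that the arm cannot do raises bot.Unreachable and nothing moves.
- bot.close_job(): hands the job in; it is judged then, once.
The state is a dict: "t": time; "joint_pos": joint angles; "qvel": joint speeds; "tau": joint torques, N m; "tcp_pos": TCP position; "eef_rot": TCP orientation; "contact_force": force on the tool from outside, world axes, zero at the start; "moment": the same for the moment, N m; "width": finger opening in mm; "finger_force": force on a finger pad.
Only numpy, scipy, OpenCV 4.12 (cv2) and the standard library are available. Lean on these libraries where they do the work, as an engineer would, in place of code of your own. Each camera call takes 0.05 s, during which the arm holds its last target. There are 200 camera calls.

### The job

The glue of the red sample tile in the jig has set: swing the toggle clamp open and set the small pressing block, then the red tile, aside on the cork mat. Put the blue tile from the tray into the jig in its place (lengthwise under the clamp foot, its end close to the side fence, square to it), lay the pressing block on the middle of it again the same way round and swing the clamp down until its foot rests on the block. Put the red tile flat into the tray compartment that the blue one left; the green and the amber tile stay as they lie.

Things in the scene. Friction and masses are not known exactly. Their poses are not given: they have to be found in the camera images.
- clamp_jig_lever (a joint): Clamp hinge (rad), about the jig's x axis through (0,-45,47) mm: 0 arm level, 0.10 foot on a bare tile, 0.20 foot on block and tile, 1.48 fully open, arm upright. Stays where left (2 N at the handle). To open, push the red handle over and down to the jig's -y; to close, push the upright arm to +y and down. Arm at 0: bar 12 mm wide, top 50 mm high, y -45 to 45; foot 13 mm across at y = 37.
- clamp_jig: Fixed plywood jig, bed 130 (x) x 200 (y) mm, top 15 mm above its origin (bed underside centre). Back fence inner face x = 41, side fence y = 77, both 37 high; clamp plates y -72 to -22, 59 high. Tile in work: lengthwise along y, centre near (-5, 46) on the bed, within 10 mm. Grip across x: the open arm stands at y = -45, 137 high, its foot juts to y = -7 at 126 high.
- clamp_handle (a point): Point on the axis of the clamp's red handle (round grip 17 mm thick, upright when the clamp is shut, 85 to 149 mm above the jig's origin). Rigid with the arm, 75 mm from the hinge axis; at joint value 0 it lies at (0, -51.5, 122) mm in the jig's frame, at 1.48 at (0, -120, 47).
- red_tile: Red colour-sample tile: a slab of red glass on a plywood back, 36 (x) x 56 (y) x 10 mm high, grasped across its 36 mm width. Origin at the centre of its underside, y along its length, z up. At the start it lies in the jig under the pressing block and the clamp foot.
- blue_tile: Blue colour-sample tile: a slab of blue glass on a plywood back, 36 (x) x 56 (y) x 10 mm high, grasped across its 36 mm width. Origin at the centre of its underside, y along its length, z up. At the start it lies in one of the tray's compartments.
- green_tile: Green colour-sample tile: a slab of green glass on a plywood back, 36 (x) x 56 (y) x 10 mm high, grasped across its 36 mm width. Origin at the centre of its underside, y along its length, z up. Lies in the tray and stays there.
- amber_tile: Amber colour-sample tile: a slab of amber (yellow) glass on a plywood back, 36 (x) x 56 (y) x 10 mm high, grasped across its 36 mm width. Origin at the centre of its underside, y along its length, z up. Lies in the tray and stays there.
- pressing_block: Small dark wooden pressing block with a cork face below, 24 (x) x 40 (y) x 8 mm high, grasped across its 24 mm width. Origin at the centre of its underside, y along its length, z up. It lies lengthwise on the middle of the tile in the jig.
- tray: Open wooden tray, fixed, 124 (x) x 238 (y) x 16 mm high, walls 4 mm, inner floor 4.5 mm above its origin (centre of its underside). Two dividers make three compartments, each 116 (x) x 74 (y) mm, with centres at y = -78, 0 and +78 mm in its frame; one tile lies lengthwise along y in each.
- cork_mat: Cork mat, fixed, 140 (x) x 180 (y) x 3 mm, the free place to set things aside. Origin at the centre of its underside.
Things that resemble listed ones, but are neither listed nor needed, are in the scene too. What is shaped like the blue_tile but pink is not meant. What is shaped like the red_tile but pink is not meant.

How it is judged (in metres and radians):
On the way, in this order (a step that is already met when the one before it is completed fails the run):
1. the toggle clamp is swung open (value of joint clamp_jig_lever above 1.2 rad), for 0.2 s.
2. the pressing block and the red tile both lie flat on the cork mat, released (x of pressing_block in the frame of cork_mat between -0.07 and 0.07 m and y of pressing_block in the frame of cork_mat between -0.09 and 0.09 m and z of pressing_block in the frame of cork_mat between 0 and 0.01 m and angle between each of pressing_block, red_tile's own z axis and vertical below 0.15 rad and contact force between the fingers and pressing_block below 0.2 N and x of red_tile in the frame of cork_mat between -0.07 and 0.07 m and y of red_tile in the frame of cork_mat between -0.09 and 0.09 m and z of red_tile in the frame of cork_mat between 0 and 0.01 m and contact force between the fingers and red_tile below 0.2 N), for 0.2 s.
3. the blue tile lies in the jig in its place, released, the clamp still open (x of blue_tile in the frame of clamp_jig between -0.018 and 0.008 m and y of blue_tile in the frame of clamp_jig between 0.034 and 0.053 m and z of blue_tile in the frame of clamp_jig between 0.013 and 0.019 m and angle between the y axis of blue_tile and the y axis of clamp_jig, either way round below 0.15 rad and angle between blue_tile's own z axis and vertical below 0.1 rad and contact force between the fingers and blue_tile below 0.2 N and value of joint clamp_jig_lever above 1 rad), for 0.2 s.
4. the pressing block lies on the blue tile and the clamp is down on it (x of blue_tile in the frame of clamp_jig between -0.018 and 0.008 m and y of blue_tile in the frame of clamp_jig between 0.034 and 0.053 m and z of blue_tile in the frame of clamp_jig between 0.013 and 0.019 m and angle between the y axis of blue_tile and the y axis of clamp_jig, either way round below 0.15 rad and angle between blue_tile's own z axis and vertical below 0.1 rad and x of pressing_block in the frame of blue_tile between -0.01 and 0.01 m and y of pressing_block in the frame of blue_tile between -0.012 and 0.012 m and z of pressing_block in the frame of blue_tile between 0.008 and 0.013 m and angle between the y axis of pressing_block and the y axis of blue_tile, either way round below 0.25 rad and value of joint clamp_jig_lever between 0.15 and 0.24 rad), for 0.2 s.
At the end, for the whole second after the job is handed in: Blue tile flat in the jig (13 mm across, end within 16 mm of the side fence, 0.15 rad); pressing block on its middle (10 mm across, 12 mm along, 0.25 rad); clamp foot on the block (hinge 0.15 to 0.24); red tile flat in the tray's free compartment; all released, at rest (all of step 4 and x of red_tile in the frame of tray between -0.045 and 0.045 m and y of red_tile in the frame of tray between -0.117 and 0.117 m and z of red_tile in the frame of tray between 0.002 and 0.008 m and angle between red_tile's own z axis and vertical below 0.1 rad and linear speed of each of red_tile, blue_tile, pressing_block below 0.02 m/s and velocity of joint clamp_jig_lever between -0.05 and 0.05 rad/s); the robot touches nothing.
It fails at once if the green tile was pushed more than 12 mm (distance of green_tile from where it was at the start of the episode above 0.012 m).
It fails at once if the amber tile was pushed more than 12 mm (distance of amber_tile from where it was at the start of the episode above 0.012 m).
It also fails if it takes over 141 s, if anything falls off the work surface, if the arm or the gripper's body presses on something with over 40 N, if the wrist force passes 120 N, or if a joint passes its speed limit or range.

## Working session

There is one attempt and no reset: what is moved stays moved. The work goes in short steps, each a Python script; the robot and the scene stay as the last script left them, time stands still between calls to the robot, and variables do not carry over. Pictures are saved under pics/ and viewed, at most 14 in all, crops included, and the job is handed in when it is done.

```bash
mkdir -p pics; ls; python3 - <<'E'
from plant import bot
import cv2
for n in("top","side"):
    cv2.imwrite(f"pics/{n}0.png",bot.camera(n)[:,:,::-1]); c=bot.get_calibration(n); print(n,c)
print(bot.read_state())
E
```

```text
pics
top {'fx': 586.9341579527203, 'fy': 586.9341579527203, 'cx': 320.2171648793492, 'cy': 251.39361735516343, 'distortion': array([-0.05742957,  0.        ,  0.        ,  0.        ,  0.        ]), 'view': array([[-3.84413061e-03, -9.99861763e-01,  1.61764803e-02,
        -6.46981778e+00],
       [ 9.99019869e-01, -3.12654771e-03,  4.41534463e-02,
        -5.17475777e+02],
       [-4.40967661e-02,  1.63303568e-02,  9.98893785e-01,
        -1.19762853e+03],
       [ 0.00000000e+00,  0.00000000e+00,  0.00000000e+00,
         1.00000000e+00]])}
side {'fx': 497.80478132863044, 'fy': 497.80478132863044, 'cx': 323.4436988089838, 'cy': 237.47658337347096, 'distortion': array([-0.03716972,  0.        ,  0.        ,  0.        ,  0.        ]), 'view': array([[ 9.99975533e-01, -1.38062166e-03, -6.85761162e-03,
        -5.35032902e+02],
       [ 6.35331221e-03,  5.89475212e-01,  8.07761481e-01,
        -9.48604582e+01],
       [ 2.92717906e-03, -8.07785286e-01,  5.89469561e-01,
        -1.20054520e+03],
       [ 0.00000000e+00,  0.00000000e+00,  0.00000000e+00,
         1.00000000e+00]])}
{'t': 0.1, 'joint_pos': array([ 1.39408461e+00,  3.59330415e-01,  1.11417817e-02, -3.11991316e-04,
       -1.22412494e+00, -2.88083808e-01]), 'qvel': array([-1.65003981e-03, -2.86223780e-04,  2.44266256e-03,  1.57812704e-03,
        8.00232786e-05,  2.12543405e-03]), 'tau': array([-1.32671536e-03, -5.84167349e+01,  2.93748307e+01,  7.01542631e+00,
        1.01389736e-02, -5.25039673e-05]), 'tcp_pos': array([302.39613059, 602.96828271, 225.70218389]), 'eef_rot': array([ 9.73104436e-01, -2.30363102e-01, -1.04224747e-04,  7.65611690e-04]), 'contact_force': array([-0.24869337, -0.85318166,  0.25292372]), 'moment': array([ 0.08177258, -0.02110087,  0.03968944]), 'finger_force': 0.0, 'width': 87.32994361098679}
```

View pics/top0.png

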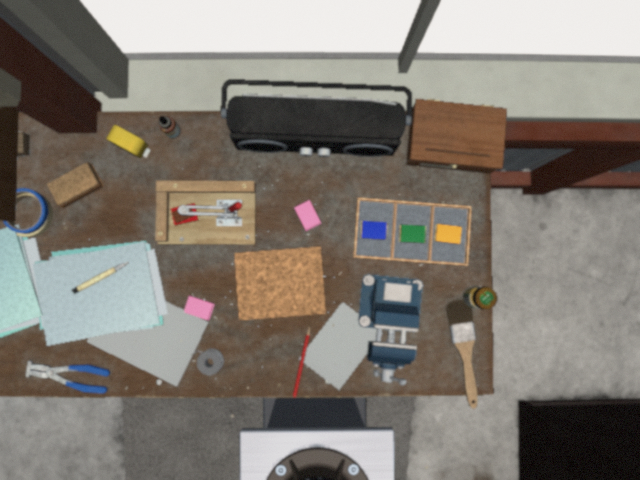

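View pics/side0.png

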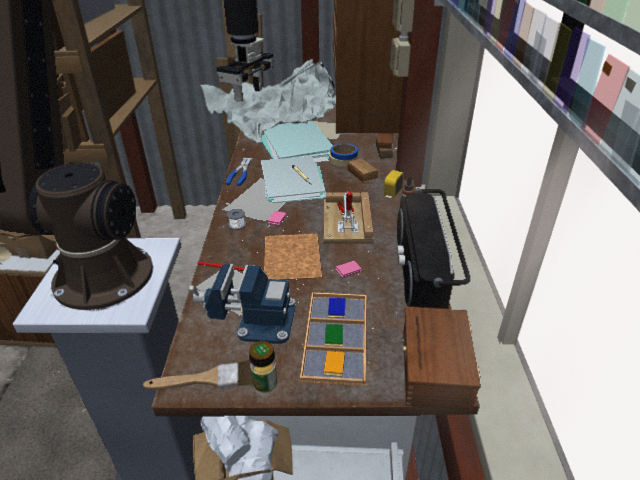

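```bash
cat > h.py <<'E'
from plant import bot
import numpy as np, cv2
from scipy.spatial.transform import Rotation as R
def ray(n,uv,z):
    c=bot.get_calibration(n);K=np.array([[c['fx'],0,c['cx']],[0,c['fy'],c['cy']],[0,0,1]])
    p=cv2.undistortPoints(np.array(uv,float).reshape(-1,1,2),K,np.array(c['distortion']))[:,0]
    V=np.array(c['view']);o=-V[:3,:3].T@V[:3,3]
    d=np.c_[p[:,0],-p[:,1],-np.ones(len(p))]@V[:3,:3]
    return o+d*((z-o[2])/d[:,2])[:,None]
def proj(n,P):
    c=bot.get_calibration(n);K=np.array([[c['fx'],0,c['cx']],[0,c['fy'],c['cy']],[0,0,1]])
    V=np.array(c['view']);q=np.atleast_2d(P)@V[:3,:3].T+V[:3,3];q=q*[1,-1,-1]
    return cv2.projectPoints(q,np.zeros(3),np.zeros(3),K,np.array(c['distortion']))[0][:,0]
def blob(im,lo,hi,box,n,z,mn=30):
    """colour blobs (HSV) in box u0,v0,u1,v1 -> list of (area, px, world centre, long-axis angle, size)"""
    u0,v0,u1,v1=box;h=cv2.cvtColor(im[v0:v1,u0:u1],cv2.COLOR_RGB2HSV)
    m=cv2.inRange(h,np.array(lo),np.array(hi));out=[]
    for c in cv2.findContours(m,cv2.RETR_EXTERNAL,cv2.CHAIN_APPROX_NONE)[0]:
        if cv2.contourArea(c)<mn: continue
        w=ray(n,c[:,0]+[u0,v0],z)[:,:2].astype(np.float32)
        r=cv2.minAreaRect(w);b=cv2.boxPoints(r);e=max(b[1]-b[0],b[2]-b[1],key=lambda x:np.hypot(*x))
        a=np.arctan2(e[1],e[0]);a=a if a>0 else a+np.pi
        out.append((cv2.contourArea(c),(c[:,0]+[u0,v0]).mean(0).round(1),np.round(r[0],1),round(float(a),3),np.round(r[1],1)))
    return out
def crop(im,box,k,name):
    u0,v0,u1,v1=box;cv2.imwrite('pics/'+name,cv2.resize(im[v0:v1,u0:u1],None,fx=k,fy=k,interpolation=cv2.INTER_CUBIC)[:,:,::-1])
E
python3 - <<'E'
from h import *
im=bot.camera("top")
for nm,lo,hi,box,z in [("blue",(110,120,60),(130,255,255),(350,190,475,270),14.5),("green",(50,100,30),(80,255,255),(350,190,475,270),14.5),("amber",(15,150,150),(30,255,255),(425,215,470,250),14.5),("red",(0,150,80),(6,255,255),(160,185,256,240),25),("pink",(150,60,150),(175,255,255),(150,180,350,330),10),("mat",(8,110,120),(18,255,255),(225,240,335,330),3)]:
    for b in blob(im,lo,hi,box,"top",z): print(nm,b)
a=cv2.resize(im[170:255,145:270],None,fx=6,fy=6,interpolation=cv2.INTER_CUBIC)
b=cv2.resize(im[190:275,350:475],None,fx=6,fy=6,interpolation=cv2.INTER_CUBIC)
cv2.imwrite('pics/jig.png',a[:,:,::-1]);cv2.imwrite('pics/tray.png',b[:,:,::-1])
E
```

```text
blue (356.0, array([373.7, 229.6]), array([ 562.1, -118.3]), 1.562, array([47.5, 35.2]))
green (347.5, array([412.4, 233.3]), array([ 554.1, -199.1]), 1.513, array([48.4, 34.3]))
amber (350.5, array([448.2, 233.4]), array([ 553.5, -273.1]), 1.459, array([49.9, 34. ]))
red (68.5, array([185.3, 220.2]), array([582.1, 266.9]), 1.787, array([ 9.6, 48. ]))
red (33.5, array([234.9, 206.8]), array([608.1, 165.6]), 2.16, array([10.3, 21.5]))
pink (445.5, array([198.7, 307.4]), array([402.6, 241.9]), 1.248, array([56.7, 36.9]))
pink (439.0, array([307.4, 215. ]), array([592.8,  18.1]), 0.46, array([54.8, 36.1]))
mat (5700.0, array([279.5, 283.1]), array([452.2,  76.3]), 1.65, array([140.9, 181.9]))
```

View pics/jig.png

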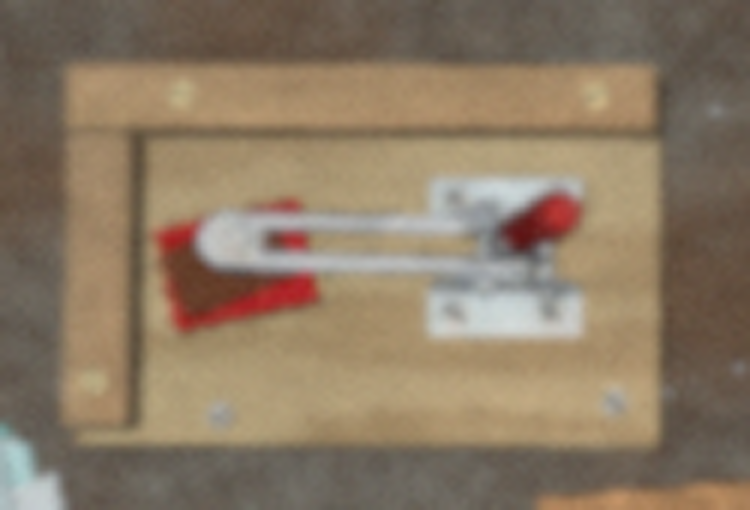

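View pics/tray.png

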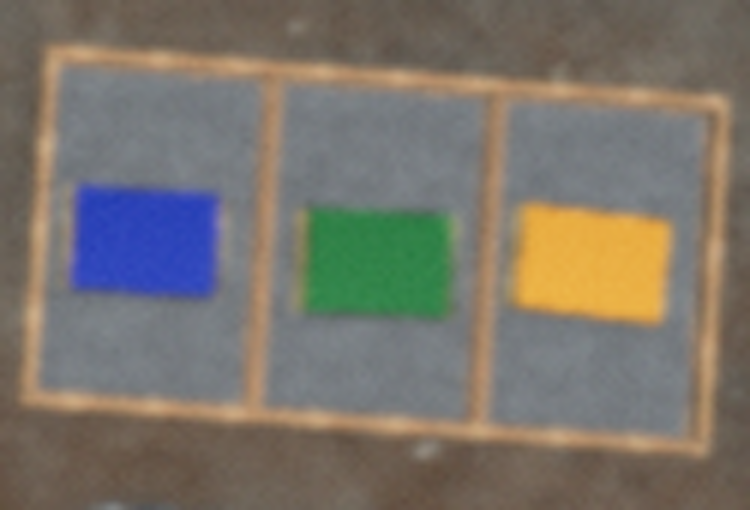

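```bash
python3 - <<'E'
from h import *
J=np.array([[660,446],[78,446],[658,68],[68,65]])/6+[145,170]
w=np.vstack([ray("top",J[:2],15),ray("top",J[2:],37)])[:,:2]
loc=np.array([[-65,-100],[-65,100],[65,-100],[65,100.]])
def fit(l,w):
    lc,wc=l.mean(0),w.mean(0);a=l-lc;b=w-wc
    t=np.arctan2((a[:,0]*b[:,1]-a[:,1]*b[:,0]).sum(),(a*b).sum());Rm=np.array([[np.cos(t),-np.sin(t)],[np.sin(t),np.cos(t)]])
    return wc-Rm@lc,t,np.round(b-a@Rm.T,1).tolist()
o,t,r=fit(loc,w);print("jig",o,t,r)
Rm=np.array([[np.cos(t),-np.sin(t)],[np.sin(t),np.cos(t)]])
T=ray("top",np.array([[157,235],[300,200],[318,295],[180,332]])/6+[145,170],25)[:,:2]
print("red in jig",((T-o)@Rm).round(1).tolist(),"world c",T.mean(0))
Q=np.array([[50,48],[727,98],[708,450],[25,405]])/6+[350,190]
print("tray",fit(np.array([[62,119],[62,-119],[-62,-119],[-62,119.]]),ray("top",Q,16)[:,:2]))
B=ray("top",np.array([[73,185],[218,190],[213,298],[70,291]])/6+[350,190],14.5)[:,:2];print("blue",B.round(1).tolist(),B.mean(0))
a=cv2.resize(bot.camera("top")[260:390,345:435],None,fx=4.4,fy=4.4);b=cv2.resize(bot.camera("side")[255:345,190:310],None,fx=3.3,fy=3.3)
c=np.zeros((max(a.shape[0],b.shape[0]),a.shape[1]+b.shape[1],3),np.uint8);c[:a.shape[0],:a.shape[1]]=a;c[:b.shape[0],a.shape[1]:]=b
print(a.shape);cv2.imwrite('pics/vise.png',c[:,:,::-1])
E
```

```text
jig [596.15519601 224.84583066] -0.006799262942061204 [[1.7, 0.3], [1.0, -0.2], [-1.6, 0.1], [-1.2, -0.2]]
red in jig [[7.5, 71.4], [19.7, 22.8], [-12.8, 16.2], [-25.6, 63.0]] world c [593.64848824 268.21705058]
tray (array([ 557.4751538 , -200.19311786]), np.float64(-0.07198379226532017), [[-0.5, -1.4], [-0.8, 1.3], [1.1, 0.9], [0.3, -0.8]])
blue [[580.2, -95.0], [578.3, -145.0], [541.1, -142.9], [543.6, -93.7]] [ 560.80608937 -119.17474657]
(572, 396, 3)
```

View pics/vise.png

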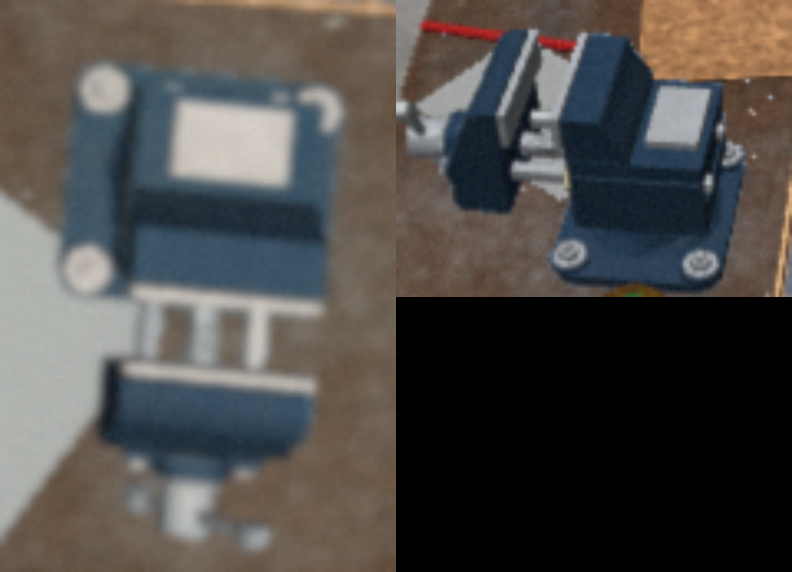

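```bash
cat >> h.py <<'E'
JO=np.array([596.2,224.8]);JT=-0.0068
def jw(x,y):
    c,s=np.cos(JT),np.sin(JT);return JO+[c*x-s*y,s*x+c*y]
def quat(a):
    """tool down, closing line along world angle a"""
    y=np.array([np.cos(a),np.sin(a),0]);z=np.array([0,0,-1.]);return R.from_matrix(np.c_[np.cross(y,z),y,z]).as_quat()
def best(p,a):
    c=[]
    for k in(0,np.pi):
        q=quat(a+k);s=bot.solve_ik(list(p),list(q))
        if s is not None:c.append((abs(s[5]),list(q)))
    return min(c)[1]
def st():
    s=bot.read_state();print('t%.1f'%s['t'],'tcp',s['tcp_pos'].round(1),'F',s['contact_force'].round(1),'w %.1f'%s['width'],'ff %.1f'%s['finger_force'],flush=True);return s
def corner(th,side):
    """jig (y,z) of contact: side 0 handle front at s=75, side 1 bar back at s=60"""
    c,s=np.cos(th),np.sin(th)
    return (-45-75*s+2*c,47+75*c+2*s) if side==0 else (-45+62*c-3*s,47+62*s+3*c)
E
python3 - <<'E'
from h import *
# vise height by two rays
for a,b in [((397.7,292.3),(275.5,290.2)),((399,309),(257,266.5))]:
    p0,p1=ray("top",[a],0)[0],ray("top",[a],200)[0]; q0,q1=ray("side",[b],0)[0],ray("side",[b],200)[0]
    A=np.c_[p1-p0,-(q1-q0)];k=np.linalg.lstsq(A,q0-p0,rcond=None)[0];print("vise",(p0+A[:,0]*k[0]).round(),(q0-A[:,1]*k[1]).round())
y,z=corner(0.2,0);P=jw(-4,y+9.5+8)
q=best([*P,260],JT)
bot.move_ptp([*P,260],q);print(bot.read_state()['joint_pos'].round(2))
bot.move_gripper(0)
bot.line_to([*P,z],200);st()
for th in np.arange(0.2,1.46,0.1):
    y,z=corner(th,0);bot.line_to([*jw(-4,y+9.5-1),z],120)
    s=st()
    if np.linalg.norm(s['contact_force'])>25:print('stop');break
E
```

```text
vise [ 435. -155.   94.] [ 437. -155.   94.]
vise [ 406. -149.  152.] [ 404. -149.  152.]
[ 0.62  0.25 -0.07 -0.   -1.26 -0.62]
t4.4 tcp [592.7 184.7 122. ] F [-0.2 -0.5  0.9] w 0.2 ff 0.0
t4.6 tcp [592.6 175.4 122.3] F [-0.2 -0.7 -0.1] w 0.2 ff 0.2
t4.9 tcp [592.3 168.1 120. ] F [0.1 0.4 1.4] w -0.0 ff 0.6
t5.1 tcp [591.9 160.9 117.1] F [0.5 0.1 1. ] w 0.8 ff 0.6
t5.4 tcp [591.7 154.  113.6] F [ 0.3  1.1 -0.2] w 0.3 ff 0.4
t5.6 tcp [591.4 147.3 109.7] F [ 0.1  0.1 -0.5] w 0.5 ff 0.1
t5.9 tcp [591.3 141.2 105.4] F [-1.1 -0.3 -0.1] w 0.8 ff 0.0
t6.1 tcp [591.4 135.6 100.5] F [-0.   0.4 -0.3] w 0.4 ff 0.0
t6.4 tcp [591.4 130.4  94.9] F [-0.1 -0.9  0.3] w 0.2 ff 0.1
t6.6 tcp [591.4 126.   88.9] F [0.9 0.3 0.4] w 0.6 ff 0.1
t6.9 tcp [591.3 122.1  82.5] F [-0.1 -0.   0.5] w 0.5 ff 0.0
t7.1 tcp [591.2 118.9  75.8] F [-0.5 -0.5  0.4] w 0.5 ff 0.0
t7.4 tcp [591.3 116.4  68.8] F [ 0.7 -0.4 -0.1] w 0.4 ff 0.0
t7.6 tcp [591.2 114.6  61.5] F [ 0.6  0.3 -0.3] w 0.4 ff 0.0
```

```bash
python3 - <<'E'
from h import *
s=bot.read_state();p=s['tcp_pos']
bot.line_to([p[0],p[1]-25,p[2]+5],200)
bot.line_to([p[0]-20,p[1]-60,200],300)
for z in (80,94):print("vise edge",z,ray("top",np.array([[140,70],[335,75]])/4.4+[345,260],z).round().tolist())
im=bot.camera("top");im2=bot.camera("side")
a=cv2.resize(im[170:255,145:270],None,fx=4,fy=4);b=cv2.resize(im2[180:255,300:390],None,fx=3.2,fy=3.2)
c=np.zeros((340,788,3),np.uint8);c[:,:500]=a;c[:b.shape[0],500:]=b;cv2.imwrite('pics/open.png',c[:,:,::-1])
E
```

```text
vise edge 80 [[466.0, -117.0, 80.0], [464.0, -204.0, 80.0]]
vise edge 94 [[466.0, -115.0, 94.0], [464.0, -201.0, 94.0]]
```

View pics/open.png

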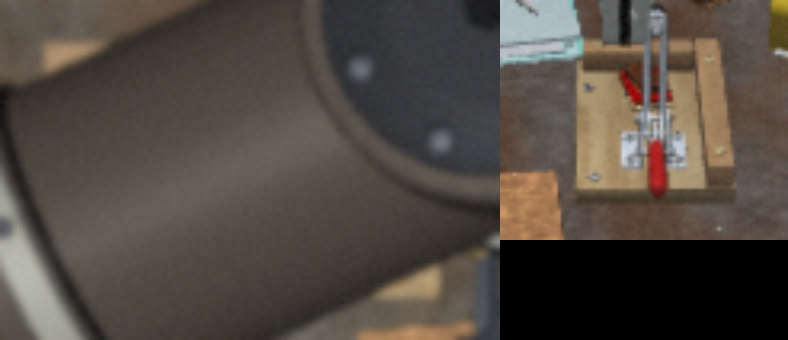

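```bash
python3 - <<'E'
from h import *
p=[520,-60,260]
bot.move_ptp(p,best(p,JT));st()
im=bot.camera("top");crop(im,(145,170,270,255),6,'open2.png')
E
```

```text
t9.2 tcp [519.7 -60.4 259.6] F [ 0.1 -0.6  0.1] w 0.2 ff 0.0
```

View pics/open2.png

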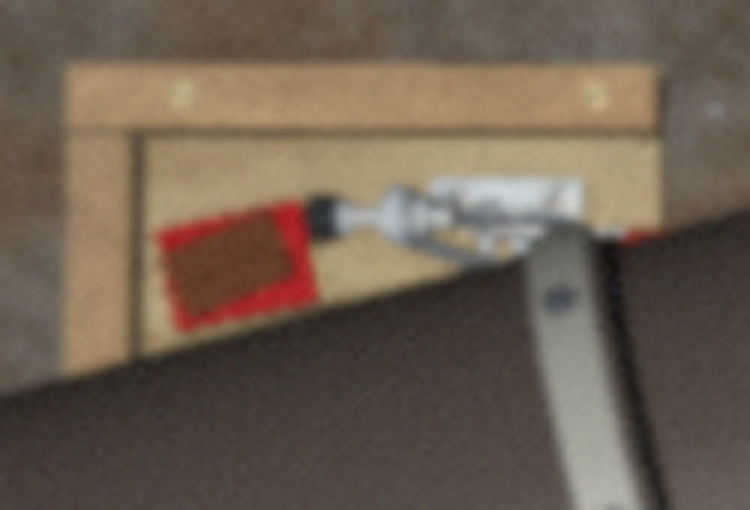

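```bash
cat >> h.py <<'E'
def wrap(a): return (a+np.pi/2)%np.pi-np.pi/2
def pick(xy,z,a,op,force,up=170):
    q=best([*xy,up],a);bot.move_ptp([*xy,up],q);bot.move_gripper(op)
    bot.line_to([*xy,z+25],300);bot.line_to([*xy,z],60);bot.move_gripper(0,force);s=st();bot.line_to([*xy,up],200);return s
def place(xy,z,a,op,up=170):
    q=best([*xy,up],a);bot.move_ptp([*xy,up],q);bot.line_to([*xy,z+25],250);bot.line_to([*xy,z],40);st();bot.move_gripper(op);bot.line_to([*xy,up],250)
E
python3 - <<'E'
from h import *
def ax(px,z):
    w=ray("top",np.array(px)/6+[145,170],z)[:,:2];c=w.mean(0)
    e=(w[0]+w[3]-w[1]-w[2]);a=np.arctan2(e[1],e[0])-np.pi/2
    return c,wrap(a),np.linalg.norm(w[0]-w[1]),np.linalg.norm(w[0]-w[3])
b=ax([(163,263),(265,208),(297,275),(195,320)],33);t=ax([(157,235),(298,200),(318,295),(180,332)],25)
print(b,t)
np.save('red.npy',[*t[0],t[1]])
pick(b[0],27.5,b[1],38,15);print(bot.read_state()['width'])
place([455,120],6,0.0,38)
E
```

```text
(array([592.44634342, 269.45354446]), np.float64(0.4549437928963722), np.float64(39.11515260805754), np.float64(22.293299209746806)) (array([593.64914325, 268.38767847]), np.float64(0.24987303678888373), np.float64(49.47327613449001), np.float64(34.15754262237721))
t12.9 tcp [592.7 269.6  27.8] F [0.6 0.  1.7] w 23.8 ff 15.2
23.7745110240709
t16.1 tcp [455.  120.    5.9] F [ 0.4  0.6 -0.5] w 23.5 ff 15.2
```

```bash
python3 - <<'E'
from h import *
x,y,a=np.load('red.npy')
pick([x-12*np.sin(a),y+12*np.cos(a)],17.5,a,43,20)
place([455,45],6.5,0.0,60)
p=[600,-60,200];bot.move_ptp(p,best(p,0))
im=bot.camera("top")
for b in blob(im,(0,150,80),(6,255,255),(225,240,335,330),"top",13): print("red",b)
im2=bot.camera("side")
a=cv2.resize(im[170:330,145:335],None,fx=3,fy=3);b=cv2.resize(im2[220:285,250:330],None,fx=2.7,fy=2.7)
c=np.zeros((480,790,3),np.uint8);c[:,:570]=a;c[:b.shape[0],570:570+b.shape[1]]=b;cv2.imwrite('pics/mat.png',c[:,:,::-1])
E
```

```text
t20.1 tcp [590.9 280.1  17.8] F [ 0.3 -0.5 -0.1] w 35.5 ff 20.0
t23.6 tcp [455.   45.    6.5] F [ 0.   0.2 -0.9] w 36.2 ff 20.0
red (362.5, array([299.8, 282.8]), array([453.6,  34.5]), 1.567, array([47.2, 34.9]))
```

View pics/mat.png

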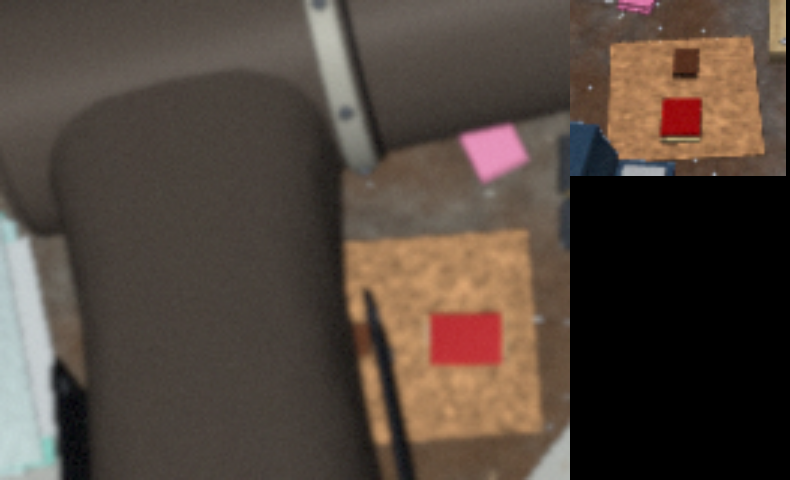

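```bash
cat >> h.py <<'E'
TO=np.array([557.5,-200.2]);TT=-0.072
def tw(x,y):
    c,s=np.cos(TT),np.sin(TT);return TO+[c*x-s*y,s*x+c*y]
E
python3 - <<'E'
from h import *
p=tw(-40,80);q=best([*p,150],TT+np.pi/2)
bot.move_ptp([*p,150],q);bot.move_gripper(0)
bot.line_to([*p,30],250);bot.line_to([*p,7.5],60);st()
bot.line_to([*tw(-15.5,80),7.5],50);st()
bot.line_to([*tw(-22,80),7.5],100);bot.line_to([*tw(-22,80),150],250)
pick(tw(12,80.5),7,TT,44,20,150)
im=bot.camera("side");crop(im,(230,190,390,390),3,'lift.png')
E
```

```text
t29.5 tcp [ 523.2 -117.6    7.3] F [ 0.5 -1.1 -0.1] w 0.6 ff 0.0
t30.2 tcp [ 547.7 -119.3    7.3] F [ 0.  -0.6  0.6] w 0.4 ff 0.0
t34.9 tcp [ 575.5 -120.8    7.3] F [0.1 0.5 0.5] w 36.0 ff 20.0
```

View pics/lift.png

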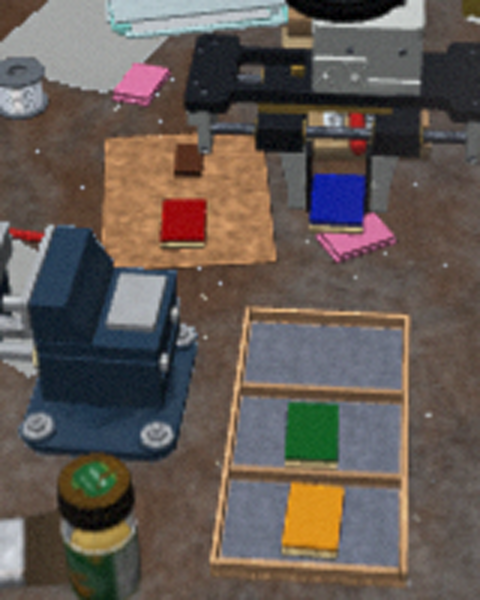

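```bash
python3 - <<'E'
from h import *
p=jw(-7,44)
place(p,18.3,JT,43,200)
p=[500,-60,260];bot.move_ptp(p,best(p,0))
im=bot.camera("top")
for b in blob(im,(110,120,60),(130,255,255),(150,175,256,245),"top",25):
    d=b[2]-JO;c,s=np.cos(JT),np.sin(JT);print("blue",b,"jig",c*d[0]+s*d[1],-s*d[0]+c*d[1])
crop(im,(145,170,335,330),4,'blue.png')
E
```

```text
t38.8 tcp [589.1 268.6  18.6] F [-2.4 -0.6  7. ] w 35.6 ff 20.0
blue (351.5, array([184.7, 217.7]), array([586. , 268.8]), 1.567, array([47.4, 32.8])) jig -10.498961871079416 43.92962325845307
```

View pics/blue.png

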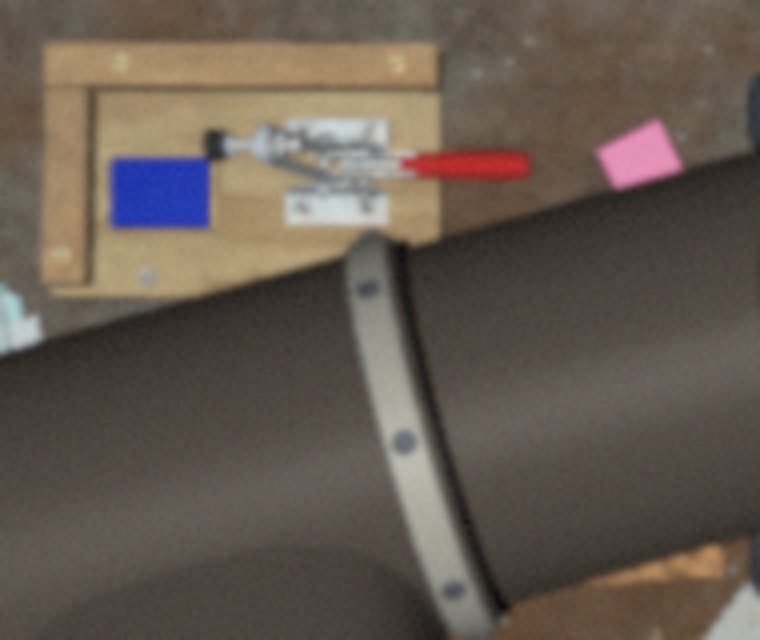

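```bash
python3 - <<'E'
from h import *
im=bot.camera("top")
pick([455,120],5.5,0.0,40,15)
place(jw(-5.5,43),28.3,JT,34,200)
p=[500,-60,260];bot.move_ptp(p,best(p,0))
im=bot.camera("top");crop(im,(145,170,270,255),6,'block.png')
E
```

```text
t44.2 tcp [455.2 120.1   5.7] F [-1.3  0.3  1.9] w 23.7 ff 15.0
t47.5 tcp [590.7 267.7  28.1] F [-1.  -0.5  2.5] w 23.6 ff 15.0
```

View pics/block.png

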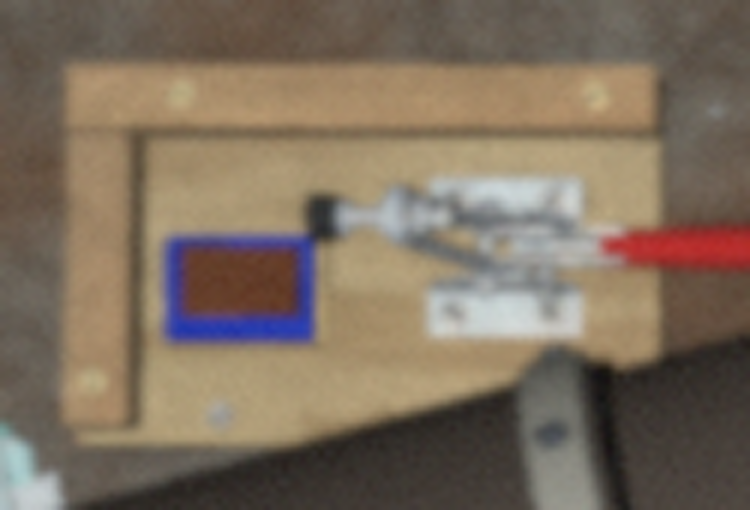

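```bash
python3 - <<'E'
from h import *
y,z=corner(1.45,1);P=jw(-2,y-9.5-9)
bot.move_ptp([*P,220],best([*P,220],JT));bot.move_gripper(0)
bot.line_to([*P,z],250);st();f0=bot.read_state()['contact_force']
for th in np.r_[np.arange(1.45,0.3,-0.1),np.arange(0.3,0.12,-0.015)]:
    y,z=corner(th,1);bot.line_to([*jw(-2,y-9.5+1),z-0.5],100 if th>0.32 else 30)
    s=bot.read_state();print(round(th,3),s['contact_force'].round(1),s['tcp_pos'].round(1))
    if np.linalg.norm(s['contact_force'])>9:print('stop');break
E
```

```text
t52.5 tcp [594.5 166.  109.7] F [ 0.1 -0.3  1.2] w 0.7 ff 0.0
1.45 [ 0.1  0.3 -1.1] [594.8 176.8 110.3]
1.35 [ 0.6 -0.3 -0.3] [594.1 182.2 108.2]
1.25 [ 0.  -0.5  1.1] [594.  188.2 106.3]
1.15 [ 0.5 -1.5  0.8] [594.  194.1 104.2]
1.05 [ 0.4 -1.6  2.2] [594.1 199.7 101.7]
0.95 [ 1.3 -1.1  1.4] [594.1 205.2  98.6]
0.85 [ 0.4 -0.7  1.1] [594.1 210.2  94.9]
0.75 [-0.1 -0.3  0.5] [594.1 214.9  90.7]
0.65 [ 0.6 -0.3  0.6] [594.1 219.2  86. ]
0.55 [1.3 0.9 0.9] [594.1 222.9  81.1]
0.45 [0.2 0.1 0.9] [594.1 226.   75.8]
0.35 [-0.2  0.1  0.8] [594.1 228.6  70.2]
0.3 [-0.9 -0.4  1. ] [594.1 229.7  67.5]
0.285 [-0.3 -1.   1.8] [594.2 229.9  66.8]
0.27 [ 0.8 -1.1  2.1] [594.2 230.2  65.9]
0.255 [-0.5 -1.7  1.8] [594.2 230.6  65. ]
0.24 [ 0.7 -1.2  2.2] [594.2 230.8  64.1]
0.225 [-0.8 -2.3  2.7] [594.3 231.   63.4]
0.21 [-2.  -2.   7.6] [594.3 231.1  63. ]
0.195 [-3.7 -3.4 11.6] [594.4 231.2  62.7]
stop
```

```bash
python3 - <<'E'
from h import *
p=bot.read_state()['tcp_pos'];bot.line_to([*p[:2],230],150)
pick([455,34.5],5.5,0.0,60,20)
place(tw(12,79),7.6,TT,44,180)
p=[480,-60,270];bot.move_ptp(p,best(p,0));st()
im=bot.camera("top");im2=bot.camera("side")
for b in blob(im,(0,150,80),(6,255,255),(350,190,400,270),"top",14.5):print(b)
a=cv2.resize(im[170:275,145:475],None,fx=2.4,fy=2.4);b=cv2.resize(im2[180:255,290:390],None,fx=4,fy=4);c=cv2.resize(im2[285:385,290:380],None,fx=3,fy=3)
o=np.zeros((560,800,3),np.uint8);o[:252,:792]=a;o[255:555,:400]=b;o[255:555,410:680]=c;cv2.imwrite('pics/end.png',o[:,:,::-1])
E
```

```text
t62.6 tcp [455.1  34.6   5.7] F [-1.2 -0.3  2. ] w 35.7 ff 20.0
t65.9 tcp [ 575.2 -122.3    7.5] F [ 0.5  0.8 -0.2] w 36.0 ff 20.0
t67.8 tcp [479.6 -59.7 269.4] F [-0.   0.8 -0.5] w 44.3 ff 0.0
```

View pics/end.png

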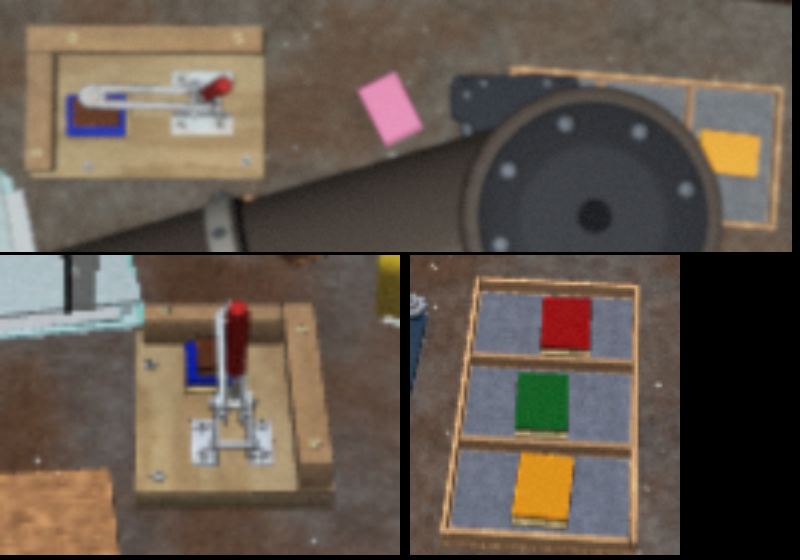

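The final picture shows what the task asks for. The foot is on the block and the block is on the blue tile, at about (95, 110). The red tile lies flat in the free compartment at (566, 324), and the green and amber tiles have not moved.

```bash
python3 -c "
from plant import bot
print(bot.close_job())"
```

```text
the job is handed in; nothing more can be done
None
```

I handed the job in after about 68 s of robot time, and the last pictures show the blue tile clamped under the pressing block in the jig and the red tile flat in the tray's free compartment; no verdict was returned.

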